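Zero the dial scale on the brass tee

TASK

Pick the brass tee (the one with three spigots) out of the fittings crate and set it down gently on the scale's pan, leaving the other parts in the crate. With the tee let go on the pan, turn the black knob of the sloping dial until the red zero mark stands right at the pointer, so that the other fittings can be weighed against it. Leave the bottle and the cup where they are.

Things in the scene. Friction and masses are not known exactly. Their poses are not given: they have to be found in the camera images.
- crate: open blue plastic crate, fixed; outside 220 (x) x 290 (y) x 55 high, walls and floor 5 thick; origin at the centre of its underside. Six fittings stand in it in two rows, about 72 apart in its y and 110 in its x, any of them in any place, and two small nuts between the rows
- tee: THE TARGET: brass tee, a 28 mm cube with a spigot 16 in diameter (19 at the barb) along +x and one along -x (64 long over both) and a third pointing up +z (top at 47); 0.17 to 0.35 kg; origin at the centre of the cube's underside; grip the cube across its y faces (28 wide, free of spigots)
- steel_tee: dark steel tee of the same shape and size, not the target; origin at the centre of the cube's underside
- plug: round brass plug, 36 across with a 20 wide boss on top, 26 high, not the target; origin at the centre of its underside
- nut0: small steel nut, 18 across, 14 high, between the rows; origin at the centre of its underside
- nut1: another such nut
- black_elbow: black plastic elbow, 28 x 28 x 24 block with spigots along +x and +y (35 out from the centre); origin at the centre of the block's underside
- stopper: brown conical stopper, 36 across the foot, 30 high; origin at the centre of its underside
- cap: white plastic cap, 38 across, 28 high; origin at the centre of its underside
- scale: green spring scale, fixed, 180 (x) x 310 (y); origin at the centre of its underside. Round pan at its +y end (axis 85 from the origin), dial at its -y end (centre 85 from the origin) on a slope: the dial's normal is tilted 30 degrees from the scale's +z towards its -y, i.e. (0, -0.5, 0.866) in the scale's frame
- pan_top (a point): centre of the upper face of the flat round aluminium pan, 136 across, about 87 above the table; it sinks under load; 25 clear above the scale's body
- pan (a joint): how far the pan has sunk, m: 0 empty, 0.003 to 0.006 with the tee lying on it; sprung, 600 N/m; its stop is at 0.014 and it must not be driven past 0.012
- pointer (a joint): angle of the black pointer, rad: 0 with the pan empty (pointing up the slope, the scale's +y), growing clockwise seen from in front of the dial as the pan is loaded (245 rad per m of pan travel; about 0.7 to 1.45 with the tee). It cannot be pushed by hand
- dial (a joint): angle of the white dial plate, which turns with its knob, rad: 0 with the red zero mark pointing up the slope, growing clockwise seen from in front; same zero and sense as the pointer, so the scale reads zero when both are equal. Stops at -0.8 and 2.4; stays where it is left
- knob (a point): centre of the round black knob in the middle of the dial, on the dial's axis: 38 in diameter, 26 high along the axis, its top 12 and its foot 14 from this point; the white dial plate (120 across) lies 22 below this point, the pointer sweeps close over the plate, under the knob. The point's z axis is the dial's normal
- zero_mark (a point): the middle of the red zero mark (5 x 14) near the edge of the white dial plate, 50 from the dial's axis; it turns with the knob
- pointer_tip (a point): the point that the pointer points at, 50 from the dial's axis, 6 beyond the end of the black hand, in the zero mark's plane; the hand is 5 wide, with a short tail
- bottle: light blue bottle, 60 across, 190 high, loose, at the back; origin at the centre of its underside
- cup: white tasting cup, 74 across, 55 high, loose, at the back; origin at the centre of its underside
Things that resemble listed ones, but are neither listed nor needed, are in the scene too. Leave any green or purple look-alike of the plug alone.

How it is judged:
By the outcome, as a careful person would: the job done as asked, in the order asked, and still so for the second after the job is handed in, with the robot touching nothing.
It also fails if it takes over 64 s, if anything falls off the work surface, if the arm or the gripper's body presses on something with over 40 N, if the wrist force passes 120 N, or if a joint passes its speed limit or range.

ROBOT

A 6-joint arm with a two-finger parallel gripper is mounted at the origin on the work surface. World frame = base frame: x ahead of the robot, y to its left, z up, the work surface at z = 0. Lengths are in mm, angles in rad, forces in N, time in s.
With the tool pointing down it reaches from about 400 to 825 mm from the base axis. Payload 7 kg.
Tool frame: the origin (TCP) lies midway between the tips of the shut fingers; the grasp point (between the pads) lies arm.tcp_to_grasp behind it (arm.tcp_to_grasp is the distance from the TCP to the grasp point, in mm); z points along the fingers, y is the line along which they close (so a half turn about z gives the same grasp; the last joint's range is limited). The gripper opens to 85 mm and grips with 20 to 120 N. Pads are 22 mm wide; open, the fingers measure 114 mm over their backs; the gripper's body (76 mm by 85 mm) begins 54 mm behind the grasp point. The pads swing forward as they close: fully open they stand 13 mm farther back than shut.
Start: joints at [1.577, 0.359, 0.012, 0, -1.224, -0.288], TCP at [187.717, 648.35, 231.302] pointing down, gripper open.
Joint ranges: [-3.07, 3.07], [-1.43, 2.12], [-1.02, 1.25], [-3.03, 1.67], [-3.05, -0], [-3.03, 3.03]. Speed limits (rad/s): [2.39, 2.39, 3.01, 3.14, 3.14, 3.14].

INTERFACE

Orientations are given as [roll, pitch, yaw] about the fixed x, y, z axes, in that order (R = Rz(yaw) Ry(pitch) Rx(roll)).
In Python, from rig import arm gives the robot as it stands.
- The arm moves only by the tool carry_out, never from a script. Its argument "series" is a list of rows, each an object of numbers: "x", "y", "z": the shift along the tool's x, y, z scaled (see below); "turn": the turn about the tool's z scaled (see below). In form: [{"x": .., "y": .., "z": .., "turn": ..}, ...]. A call has 1 to 20 rows; each row is the pose to reach, as a shift and turn from the pose commanded when the call began, along the tool's axes at that moment; what a row does not reach only later rows make up. The controller multiplies each number of a shift by 800 mm and each number of a turn by 45 degrees. A row lasts 1/8 s, in which the tool goes at most 62.5 mm and 10.7 degrees, less where a joint would pass 70% of its speed; a pose out of reach is approached as far as the arm can. A call with a number of a shift or a turn outside -1 to 1 is refused whole. A call with a gripper value outside its range is refused whole. "fingers" is the opening, from 0 (shut) to 1 (fully open), set as the call begins (left out, the last holds). The fingers move at their own pace and stop on an object; the grip force is fixed at half the most. Time passes only in rows, so rows that repeat a pose let the fingers close. It gives the time, the measured TCP pose, the force, the opening and the grip force at its end, in the units of the state.
- arm.sense(): the state, without advancing time (a new reading comes with each control period).
- arm.snapshot(name): name is "scene" or "top" or "wrist"; returns a dict with "image" (420x560x3 uint8, red, green, blue), "mtx" (3x3 intrinsics, pixels), "R" (3x3) and "t" (3): a world point X has camera coordinates R X + t. Camera axes: x right, y down, z forward; pixel columns grow to the right and rows downward; lengths in mm; the calibration is good to about 2 mm. The wrist camera is an equidistant fisheye: a pixel r from the principal point sees the ray r / f radians off the axis. A picture is of the moment at which its call begins. There is no depth.
- arm.sign_off(): hands the job in; it is judged then, once.
Trained networks look in a picture, given as the dict that the camera call returned (one of the last four; its "shot" number tells which), for a name from the list of things; names that differ only in an ending like _2 or _b are one class to them, and where a whole thing is asked for, a point or a joint stands for the part that bears it (a point fixed in the world has none). Each returns a list of dicts, best first, with "confidence" (0 to 1); they miss things now and then, are a little off and sometimes report something else, mostly with a low value. They report only what shows in the picture. A call takes as long as a camera call. They do not tell look-alikes from the thing itself.
- arm.silhouettes(picture, label): "region" (420x560 bool, what is visible of it) and "point" ([column, row] in pixels, amid what is visible of it).
The state is a dict: "time_s": time; "q": joint angles; "qvel": joint speeds; "joint_efforts": joint torques, N m; "tcp_pos": TCP position; "tool_rot": TCP orientation; "contact_force": force on the tool from outside, world axes, zero at the start; "torque": the same for the moment, N m; "width": opening from 0.0 (shut) to 1.0 (fully open); "gripper_force": force on a finger pad.
Only numpy, scipy, OpenCV 4.12 (cv2) and the standard library are available. Lean on these libraries where they do the work, as an engineer would, in place of code of your own. Each camera call takes 0.05 s, during which the arm holds its last target. There are 200 camera calls.

## Working session

There is one attempt and no reset: what is moved stays moved. The work goes in short steps, Python scripts to look and compute and a tool call to move; the robot and the scene stay as the last step left them, time stands still between calls to the robot, and variables do not carry over. Pictures are saved under pics/ and viewed, at most 10 in all, crops included, and the job is handed in when it is done.

Besides the shell and the picture viewer there is one more tool, called as name(argument=value, ...), one argument or row to a line, values as JSON. carry_out: Moves the arm, as the interface text tells. Shifts and turns lie within -1 to 1; 1 stands for 800 mm of shift or 45 degrees of turn. Its arguments: {"type":"object","properties":{"series":{"type":"array","items":{"type":"object","properties":{"x":{"type":"number","minimum":-1,"maximum":1},"y":{"type":"number","minimum":-1,"maximum":1},"z":{"type":"number","minimum":-1,"maximum":1},"turn":{"type":"number","minimum":-1,"maximum":1}}}},"fingers":{"type":"number"}},"required":["series"]}

```bash
ls; mkdir -p pics
python3 - <<'E'
from rig import arm
import cv2,numpy as np
print(arm.sense(), arm.tcp_to_grasp)
ims=[]
for n in ["scene","top"]:
    p=arm.snapshot(n); im=p["image"]; cv2.imwrite(f"pics/{n}0.png",im[:,:,::-1])
    print(n,p["mtx"].tolist(),np.round(p["R"],3).tolist(),np.round(p["t"],1).tolist())
    for l in ["tee","steel_tee","plug","crate","scale","pan_top","knob","zero_mark","pointer_tip"]:
        print(l,[(np.round(d["point"]).tolist(),round(d["confidence"],2),int(d["region"].sum())) for d in arm.silhouettes(p,l)])
E
```

```text
pics
{'time_s': 0.0, 'q': array([ 1.57711361e+00,  3.59379838e-01,  1.10555878e-02, -3.83277306e-04,
       -1.22410531e+00, -2.88088833e-01]), 'qvel': array([-1.19071212e-03,  5.07743522e-05,  8.39255189e-05,  1.00516071e-04,
       -2.30375838e-04,  1.24839963e-03]), 'joint_efforts': array([ 1.91979743e-04, -5.83318877e+01,  2.93414086e+01,  6.93625331e+00,
       -5.98941246e-03,  1.26420176e-05]), 'tcp_pos': array([187.57621528, 647.90105784, 230.36085218]), 'tool_rot': array([ 3.13992435e+00, -1.18627240e-04, -2.81901976e-01]), 'contact_force': array([ 0.82609605, -1.07150323,  0.22083545]), 'torque': array([0.00815635, 0.05036416, 0.00460797]), 'gripper_force': 0.0, 'width': 0.9976433291408201} 18.700000000000003
scene [[380.10332862854415, 0.0, 280.1770997428325], [0.0, 380.10332862854415, 212.247393699823], [0.0, 0.0, 1.0]] [[0.741, 0.672, 0.011], [0.491, -0.53, -0.692], [-0.459, 0.518, -0.722]] [-428.3, -264.5, 1255.4]
tee [([175.0, 248.0], 0.83, 269)]
steel_tee [([250.0, 248.0], 0.5, 225)]
plug [([199.0, 278.0], 0.7, 194), ([147.0, 344.0], 0.69, 307), ([230.0, 323.0], 0.57,
[... 565 characters left out ...]
.9]
tee [([386.0, 286.0], 0.85, 316), ([112.0, 259.0], 0.41, 3052)]
steel_tee [([333.0, 227.0], 0.64, 262), ([361.0, 235.0], 0.28, 154)]
plug [([464.0, 218.0], 0.72, 198), ([360.0, 260.0], 0.61, 11762), ([391.0, 239.0], 0.58, 187), ([444.0, 250.0], 0.57, 203), ([400.0, 181.0], 0.5, 201), ([189.0, 266.0], 0.3, 2372), ([385.0, 288.0], 0.22, 303)]
crate [([358.0, 258.0], 0.83, 11660), ([273.0, 155.0], 0.57, 843), ([108.0, 255.0], 0.52, 3031)]
scale [([156.0, 263.0], 0.56, 11042)]
pan_top [([361.0, 257.0], 0.68, 11438), ([114.0, 260.0], 0.58, 3018)]
knob [([110.0, 258.0], 0.67, 3048), ([187.0, 266.0], 0.59, 2239)]
zero_mark [([189.0, 267.0], 0.85, 2316)]
pointer_tip [([358.0, 235.0], 0.61, 180)]
```

View pics/scene0.png

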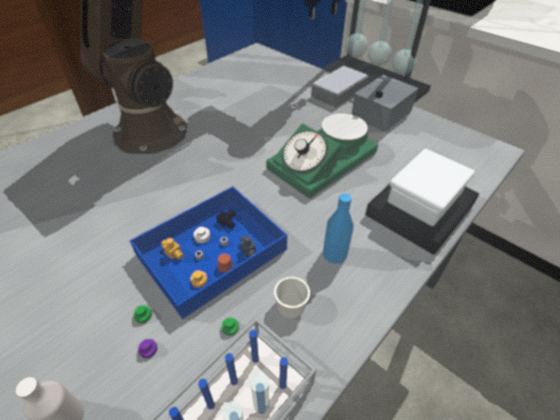

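View pics/top0.png

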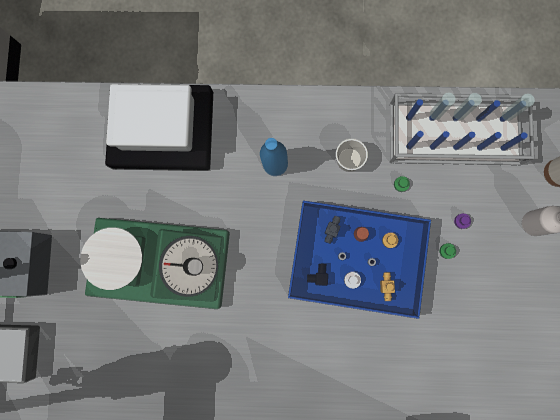

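The scene view shows the brass tee at (172,248) in the blue crate, with the scale beyond it. In the top view the tee is at (388,287), the pan at (112,259), and the dial at (189,266) with the knob at (195,267). The red mark points up the slope, towards the pan.

```bash
cat > h.py <<'E'
from rig import arm
import cv2,numpy as np
from scipy.spatial.transform import Rotation as Ro
def ray(p,uv,fish=False):
    K=p["mtx"];d=np.linalg.inv(K)@[uv[0],uv[1],1]
    if fish:
        th=np.hypot(d[0],d[1]); d=np.array([d[0]/th*np.sin(th),d[1]/th*np.sin(th),np.cos(th)]) if th>1e-9 else d
    R=np.array(p["R"]);d=R.T@d
    return -R.T@np.array(p["t"]),d/np.linalg.norm(d)
def tri(rays):
    A=np.zeros((3,3));b=np.zeros(3)
    for c,d in rays: P=np.eye(3)-np.outer(d,d);A+=P;b+=P@c
    X=np.linalg.solve(A,b); return X,[np.linalg.norm((np.eye(3)-np.outer(d,d))@(X-c)) for c,d in rays]
def atz(r,z): c,d=r; return c+d*(z-c[2])/d[2]
def proj(p,X,fish=False):
    v=np.array(p["R"])@X+np.array(p["t"]);
    if fish:
        h=np.hypot(v[0],v[1]);th=np.arctan2(h,v[2]);v=np.array([v[0]/h*th,v[1]/h*th,1])
    u=np.array(p["mtx"])@(v/v[2]); return u[:2]
def move(target,yaw):   # numbers for carry_out: shift in tool axes/800, turn/45deg
    s=arm.sense();R=Ro.from_euler("xyz",s["tool_rot"])
    y0=s["tool_rot"][2]; dy=(yaw-y0+np.pi)%(2*np.pi)-np.pi
    return np.round(R.inv().apply(np.array(target)-s["tcp_pos"])/800,4), "turn",np.round(-np.degrees(dy)/45,3)
E
python3 - <<'E'
from h import *
P={n:arm.snapshot(n) for n in ["scene","top"]}
for k,a,b in [("tee",(172,248),(388,287)),("pan",(344,128),(111,259)),("knob",(303,146),(195,267)),("bottlebase",(337,260),(274,170))]:
    r=[ray(P["scene"],a),ray(P["top"],b)]; print(k,tri(r),atz(r[1],20),atz(r[1],87))
w=arm.snapshot("wrist"); print(w["mtx"].tolist()); R=w["R"];print("wrist cam",-R.T@w["t"],R[2], R[0])
# crate corners top rim z=55 in top view
C=[atz(ray(P["top"],c),55) for c in [(304,202),(431,217),(419,317),(289,297)]];print(np.round(C))
m=[d for d in arm.silhouettes(P["top"],"tee")][0]["region"]
y,x=np.nonzero(m);print(cv2.minAreaRect(np.c_[x,y].astype(np.float32)))
print("seq", move([0,0,0],0))
E
```

```text
tee (array([ 466.97220567, -256.28522061,   23.74698227]), [np.float64(0.7561956295154337), np.float64(0.7561956295153764)]) [ 466.45447533 -257.59543504   20.        ] [ 468.06303786 -245.53135801   87.        ]
pan (array([514.48448451, 357.69503799,  76.76398556]), [np.float64(0.9727277435777103), np.float64(0.9727277435779372)]) [516.31810563 379.81274064  20.        ] [515.00554502 354.53601911  87.        ]
knob (array([503.72872886, 168.37722782, 105.90760522]), [np.float64(3.133008976235621), np.float64(3.1330089762356845)]) [502.10291893 183.8270656   20.        ] [501.6231158  170.03162387  87.        ]
bottlebase (array([748.31361851,  14.44277625, -35.27396573]), [np.float64(5.95903509576413), np.float64(5.959035095764222)]) [732.19935737   7.6202357   20.        ] [718.23998951   4.14738472  87.        ]
[[325.19226210127806, 0.0, 285.1069654605441], [0.0, 325.19226210127806, 204.72808893999252], [0.0, 0.0, 1.0]]
wrist cam [252.34794131 629.60398016 373.9151386 ] [-0.25526167  0.07337906 -0.9640835 ] [-2.77921990e-01 -9.60603532e-01  4.71579695e-04]
[[ 653.  -64.   55.]
 [ 624. -348.   55.]
 [ 404. -318.   55.]
 [ 441.  -34.   55.]]
((387.0, 286.0), (28.0, 14.0), 90.0)
seq (array([-0.    ,  0.8437,  0.2891]), 'turn', np.float64(-0.359))
```

Run:
```python
from h import *
print(move([470,260,300],-0.1))
```

```text
(array([ 0.4739,  0.3682, -0.0859]), 'turn', np.float64(-0.231))
```

carry_out(
  series=[
    {"x": 0.06,"y": 0.046,"z": -0.02,"turn": -0.03},
    {"x": 0.12,"y": 0.092,"z": -0.04,"turn": -0.06},
    {"x": 0.18,"y": 0.138,"z": -0.06,"turn": -0.1},
    {"x": 0.24,"y": 0.184,"z": -0.08,"turn": -0.14},
    {"x": 0.3,"y": 0.23,"z": -0.086,"turn": -0.18},
    {"x": 0.36,"y": 0.28,"z": -0.086,"turn": -0.23},
    {"x": 0.42,"y": 0.325,"z": -0.086,"turn": -0.23},
    {"x": 0.474,"y": 0.368,"z": -0.086,"turn": -0.23},
    {"x": 0.474,"y": 0.368,"z": -0.086,"turn": -0.23},
    {"x": 0.474,"y": 0.368,"z": -0.086,"turn": -0.23},
  ],
)

```text
time_s: 2.45
tcp_pos: [470.2, 259.9, 300.2]
tool_rot: [-3.141, -0.0, -0.102]
contact_force: [0.2, -0.4, -0.3]
width: 0.995
gripper_force: 0.0
```

Run:
```python
from h import *
s=arm.sense();print(s["time_s"],s["tcp_pos"],s["tool_rot"])
w=arm.snapshot("wrist");cv2.imwrite("pics/w1.png",cv2.resize(w["image"][:,:,::-1],(800,600)))
for l in ["pan_top","knob","zero_mark","scale"]:
    print(l,[(np.round(d["point"]).tolist(),round(d["confidence"],2),int(d["region"].sum())) for d in arm.silhouettes(w,l)])
np.save("w1.npy",{k:w[k] for k in("mtx","R","t")},allow_pickle=True)
print(move([410,-240,280],-0.11))
```

```text
2.45 [470.19739997 259.92612861 300.16717009] [-3.14127750e+00 -4.74534717e-05 -1.02298312e-01]
pan_top [([201.0, 146.0], 0.84, 10602)]
knob [([351.0, 140.0], 0.96, 6851)]
zero_mark [([349.0, 140.0], 0.59, 6830)]
scale [([276.0, 139.0], 0.6, 32706)]
(array([-0.0119,  0.6306,  0.0251]), 'turn', np.float64(0.013))
```

View pics/w1.png

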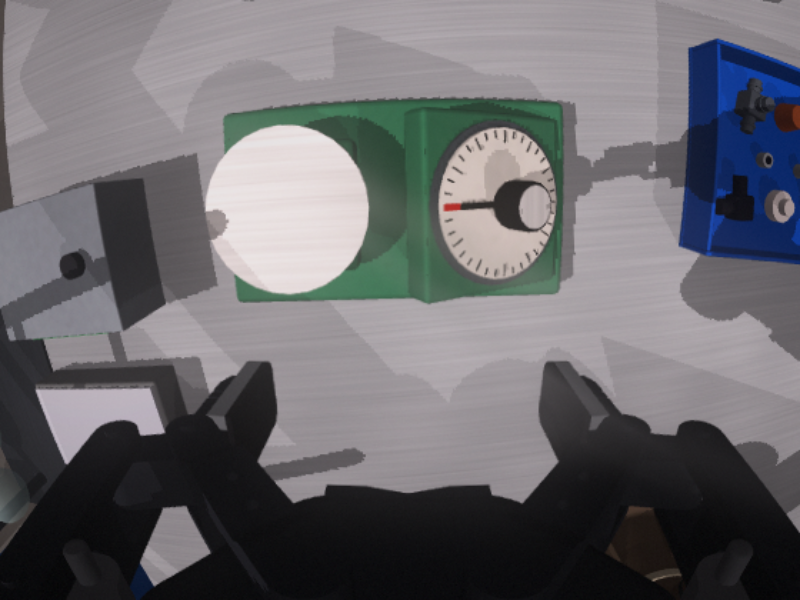

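Wrist view (800x600): the pan centre is at (287,209), the knob top at (536,207), and the red mark at (452,207) in line with the pointer. Next I move over the tee.

carry_out(
  series=[
    {"x": 0.0,"y": 0.077,"z": 0.0},
    {"x": 0.0,"y": 0.154,"z": 0.0},
    {"x": 0.0,"y": 0.231,"z": 0.0},
    {"x": 0.0,"y": 0.308,"z": 0.0},
    {"x": 0.0,"y": 0.385,"z": 0.01},
    {"x": 0.0,"y": 0.462,"z": 0.02},
    {"x": 0.0,"y": 0.539,"z": 0.025},
    {"x": -0.006,"y": 0.6,"z": 0.025},
    {"x": -0.012,"y": 0.63,"z": 0.025,"turn": 0.013},
    {"x": -0.012,"y": 0.63,"z": 0.025,"turn": 0.013},
    {"x": -0.012,"y": 0.63,"z": 0.025,"turn": 0.013},
  ],
  fingers=0.6,
)

```text
$.series[0]: bad value
```

Run:
```python
from h import *
s=arm.sense();print(s["time_s"],s["tcp_pos"],s["tool_rot"],s["width"])
w=arm.snapshot("wrist");cv2.imwrite("pics/w2.png",cv2.resize(w["image"][60:270,160:440,::-1],(800,600),interpolation=cv2.INTER_CUBIC))
P={n:arm.snapshot(n) for n in ["scene","top"]}
for l in ["tee"]:
  for d in arm.silhouettes(w,l)[:2]:
    y,x=np.nonzero(d["region"]); print(l,d["point"],d["confidence"],x.min(),x.max(),y.min(),y.max())
w1=np.load("w1.npy",allow_pickle=True).item()
k=1/1.4286
for n,a,b,c in [("pan",(344,128),(111,259),(287,209)),("knobtop",(303,146),(195,267),(536,207))]:
    r=[ray(P["scene"],a),ray(P["top"],b),ray(w1,(c[0]*k,c[1]*k),True)]
    print(n,tri(r),tri(r[1:]),atz(r[2],87))
```

```text
2.7 [469.59482637 261.02593023 300.10866147] [-3.14153097e+00  4.59509324e-06 -9.94796930e-02] 1.0019396699792893
pan (array([515.56162316, 354.36160342,  79.11245504]), [np.float64(0.4221605363754793), np.float64(2.9773754321005286), np.float64(2.6323190985957328)]) (array([516.16870402, 344.73069661, 109.448145  ]), [np.float64(2.039564810096681), np.float64(2.0395648100967487)]) [516.50347527 349.53202807  87.        ]
knobtop (array([503.59304626, 164.96290859, 110.22071046]), [np.float64(5.4442444265112275), np.float64(2.155053089950494), np.float64(3.9597271027486447)]) (array([501.55669463, 163.77129806, 117.22199063]), [np.float64(0.15449761734274875), np.float64(0.1544976173427961)]) [498.42090063 155.45512126  87.        ]
```

View pics/w2.png

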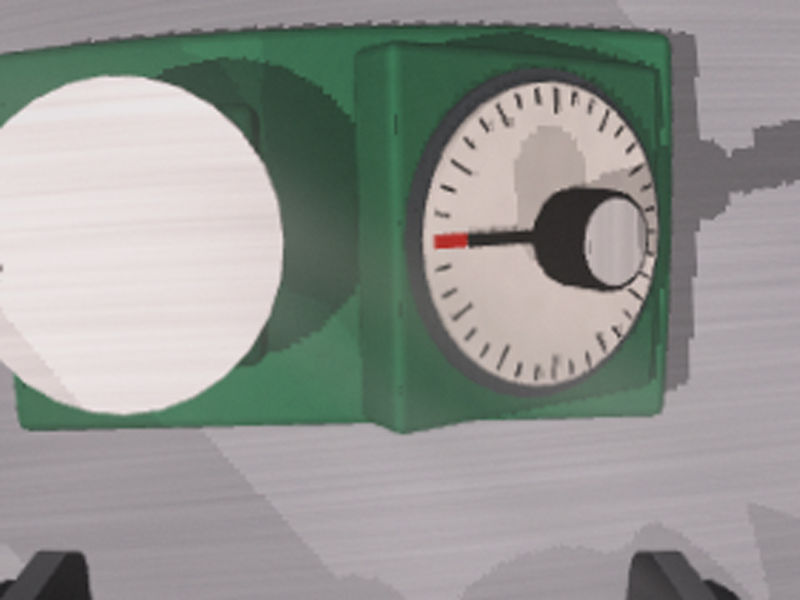

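The call was refused because it lacked "turn", so this crop still shows the scale: knob top (617,242) and red mark (450,242). I resend with every key.

carry_out(
  series=[
    {"x": 0.0,"y": 0.077,"z": 0.0,"turn": 0.0},
    {"x": 0.0,"y": 0.154,"z": 0.0,"turn": 0.0},
    {"x": 0.0,"y": 0.231,"z": 0.0,"turn": 0.0},
    {"x": 0.0,"y": 0.308,"z": 0.0,"turn": 0.0},
    {"x": 0.0,"y": 0.385,"z": 0.01,"turn": 0.0},
    {"x": 0.0,"y": 0.462,"z": 0.02,"turn": 0.0},
    {"x": 0.0,"y": 0.539,"z": 0.025,"turn": 0.0},
    {"x": -0.006,"y": 0.6,"z": 0.025,"turn": 0.013},
    {"x": -0.012,"y": 0.63,"z": 0.025,"turn": 0.013},
    {"x": -0.012,"y": 0.63,"z": 0.025,"turn": 0.013},
    {"x": -0.012,"y": 0.63,"z": 0.025,"turn": 0.013},
  ],
  fingers=0.6,
)

```text
time_s: 4.28
tcp_pos: [409.7, -240.1, 280.1]
tool_rot: [-3.141, -0.0, -0.112]
contact_force: [0.0, 0.2, 0.9]
width: 0.602
gripper_force: 0.0
```

Run:
```python
from h import *
s=arm.sense();print(s["time_s"],s["tcp_pos"],s["tool_rot"],s["width"])
w=arm.snapshot("wrist");cv2.imwrite("pics/w3.png",cv2.resize(w["image"][60:270,160:440,::-1],(800,600),interpolation=cv2.INTER_CUBIC))
np.save("w3.npy",{k:w[k] for k in("mtx","R","t")},allow_pickle=True)
for l in ["tee"]:
  for d in arm.silhouettes(w,l)[:2]:
    y,x=np.nonzero(d["region"]); print(l,d["point"],d["confidence"],x.min(),x.max(),y.min(),y.max())
```

```text
4.275 [ 409.71623898 -240.07363589  280.09538896] [-3.14147153e+00 -5.48462993e-05 -1.11604618e-01] 0.6016734960130686
tee [12.7, 156.1] 0.71 0 25 118 194
tee [294.3, 124.2] 0.7 282 306 98 150
```

View pics/w3.png

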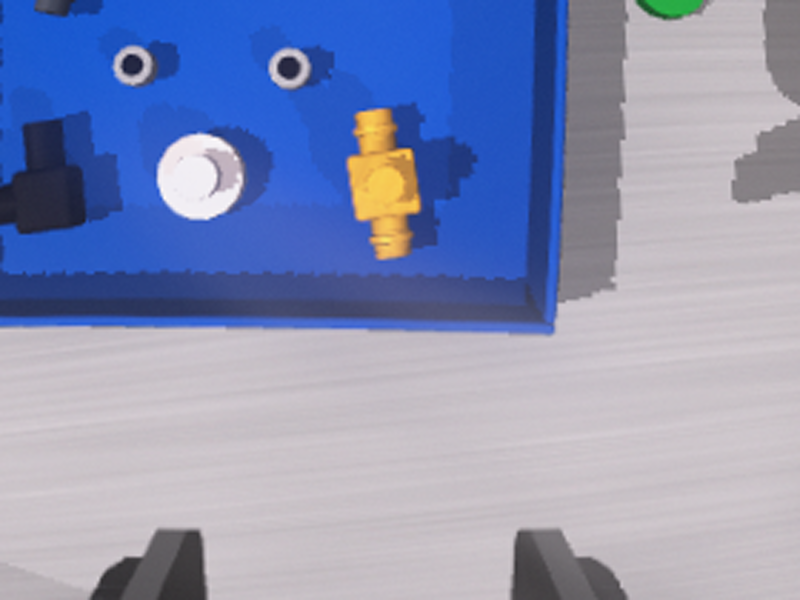

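The crop shows the tee: spigot ends at (374,113) and (394,254), cube top centre about (383,184).

Run:
```python
from h import *
w=np.load("w3.npy",allow_pickle=True).item()
f=lambda c,z:atz(ray(w,(c[0]/2.857+160,c[1]/2.857+60),True),z)
a,b=f((374,113),19),f((394,254),19);print(a,b,np.hypot(*(a-b)[:2]),"yaw",np.arctan2(*(a-b)[1::-1]),"mid",(a+b)/2)
print("cube top corners",[np.round(f(c,33),1).tolist() for c in [(348,156),(414,150),(420,213),(354,220)]])
print("mid",np.mean([f(c,33) for c in [(348,156),(414,150),(420,213),(354,220)]],0))
t=arm.snapshot("top"); print(tri([ray(t,(387.5,286.5)),ray(w,(383.5/2.857+160,184/2.857+60),True)]))
```

```text
[ 497.71575228 -257.27678346   19.        ] [ 435.72280782 -259.2052468    19.        ] 62.0229323182246 yaw 0.031097758846958517 mid [ 466.71928005 -258.24101513   19.        ]
cube top corners [[480.2, -244.3, 33.0], [479.8, -271.7, 33.0], [453.2, -271.4, 33.0], [453.2, -243.7, 33.0]]
mid [ 466.62332357 -257.78758759   33.        ]
(array([ 466.85523645, -258.16043228,   10.61506686]), [np.float64(0.478509807103435), np.float64(0.478509807103402)])
```

Run:
```python
from h import *
print(move([466.8,-258,80],0.01),move([466.8,-258,8],0.01))
```

```text
(array([0.0731, 0.0151, 0.2503]), 'turn', np.float64(-0.153)) (array([0.073 , 0.0151, 0.3403]), 'turn', np.float64(-0.153))
```

carry_out(
  series=[
    {"x": 0.04,"y": 0.008,"z": 0.06,"turn": -0.08},
    {"x": 0.073,"y": 0.015,"z": 0.12,"turn": -0.153},
    {"x": 0.073,"y": 0.015,"z": 0.18,"turn": -0.153},
    {"x": 0.073,"y": 0.015,"z": 0.23,"turn": -0.153},
    {"x": 0.073,"y": 0.015,"z": 0.26,"turn": -0.153},
    {"x": 0.073,"y": 0.015,"z": 0.29,"turn": -0.153},
    {"x": 0.073,"y": 0.015,"z": 0.315,"turn": -0.153},
    {"x": 0.073,"y": 0.015,"z": 0.33,"turn": -0.153},
    {"x": 0.073,"y": 0.015,"z": 0.34,"turn": -0.153},
    {"x": 0.073,"y": 0.015,"z": 0.34,"turn": -0.153},
    {"x": 0.073,"y": 0.015,"z": 0.34,"turn": -0.153},
  ],
)

```text
time_s: 5.8
tcp_pos: [466.9, -258.8, 8.7]
tool_rot: [3.141, -0.001, 0.009]
contact_force: [0.3, -1.7, 0.3]
width: 0.6
gripper_force: 0.0
```

carry_out(
  series=[
    {"x": 0,"y": 0,"z": 0,"turn": 0},
    {"x": 0,"y": 0,"z": 0,"turn": 0},
    {"x": 0,"y": 0,"z": 0,"turn": 0},
    {"x": 0,"y": 0,"z": 0,"turn": 0},
    {"x": 0,"y": 0,"z": 0,"turn": 0},
  ],
  fingers=0,
)

```text
time_s: 6.42
tcp_pos: [466.9, -258.8, 8.9]
tool_rot: [3.141, -0.001, 0.009]
contact_force: [-1.1, 2.2, 6.9]
width: 0.317
gripper_force: 59.9
```

carry_out(
  series=[
    {"x": 0,"y": 0,"z": -0.02,"turn": 0},
    {"x": 0,"y": 0,"z": -0.06,"turn": 0},
    {"x": 0,"y": 0,"z": -0.12,"turn": 0},
    {"x": 0,"y": 0,"z": -0.18,"turn": 0},
    {"x": 0,"y": 0,"z": -0.22,"turn": 0},
    {"x": 0.0,"y": -0.06,"z": -0.25,"turn": 0},
    {"x": 0.0,"y": -0.12,"z": -0.25,"turn": 0},
    {"x": 0.0,"y": -0.19,"z": -0.25,"turn": 0},
    {"x": 0,"y": -0.26,"z": -0.25,"turn": 0},
    {"x": 0,"y": -0.33,"z": -0.25,"turn": 0},
    {"x": 0.0,"y": -0.4,"z": -0.25,"turn": 0},
    {"x": 0,"y": -0.47,"z": -0.25,"turn": 0},
    {"x": 0,"y": -0.54,"z": -0.25,"turn": 0},
    {"x": 0,"y": -0.6,"z": -0.25,"turn": 0},
    {"x": 0,"y": -0.65,"z": -0.25,"turn": 0},
    {"x": 0,"y": -0.65,"z": -0.25,"turn": 0},
    {"x": 0,"y": -0.65,"z": -0.25,"turn": 0},
  ],
)

```text
time_s: 8.55
tcp_pos: [461.1, 260.7, 207.5]
tool_rot: [3.141, 0.001, 0.009]
contact_force: [-0.7, 0.1, -2.9]
width: 0.319
gripper_force: 60.0
```

Run:
```python
from h import *
s=arm.sense();print(s["time_s"],s["tcp_pos"],s["tool_rot"],s["width"],s["contact_force"])
w=arm.snapshot("wrist");cv2.imwrite("pics/w4.png",cv2.resize(w["image"][:,:,::-1],(800,600)))
np.save("w4.npy",{k:w[k] for k in("mtx","R","t")},allow_pickle=True)
w1=np.load("w1.npy",allow_pickle=True).item()
P={n:arm.snapshot(n) for n in ["scene","top"]}
# white/bright region centroid for the pan in wrist views
def nets(p,l): return [(d["point"],round(d["confidence"],2),cv2.fitEllipse(max(cv2.findContours(d["region"].astype(np.uint8),0,2)[0],key=len))) for d in arm.silhouettes(p,l)]
for n,p in [("w",w),("scene",P["scene"]),("top",P["top"])]: print(n,nets(p,"pan_top"),"\n   K",nets(p,"zero_mark"),nets(p,"knob"))
```

```text
8.55 [461.13031589 260.73224124 207.48770398] [3.14066787e+00 1.26804842e-03 9.06187474e-03] 0.3185926490343251 [-0.68665559  0.10769887 -2.90822525]
w [([179.9, 133.0], 0.98, ((180.55108642578125, 132.86550903320312), (148.0945281982422, 157.05528259277344), 3.5577890872955322))] 
   K [([372.0, 148.3], 0.85, ((371.85711669921875, 148.7110595703125), (100.38713073730469, 139.0376434326172), 9.669326782226562)), ([275.1, 134.0], 0.16, ((276.64495849609375, 133.76553344726562), (194.7938690185547, 363.9075622558594), 93.7388687133789))] [([373.3, 147.9], 0.8, ((371.8644104003906, 148.73794555664062), (100.66526794433594, 139.12811279296875), 9.79802131652832))]
scene [([222.6, 264.5], 0.6, ((224.40333557128906, 263.31561279296875), (14.68037223815918, 17.968666076660156), 172.15365600585938)), ([341.1, 125.7], 0.59, ((344.3038330078125, 126.64973449707031), (25.27912139892578, 44.93415069580078), 96.35900115966797))] 
   K [([304.7, 150.2], 0.68, ((304.71746826171875, 151.23741149902344), (35.82494354248047, 42.43975830078125), 58.4697151184082)), ([344.2, 128.8], 0.33, ((344.4584655761719, 126.81848907470703), (23.944026947021484, 43.42355728149414), 95.73106384277344))] [([306.1, 150.5], 0.85, ((304.7129211425781, 150.89512634277344), (35.54710388183594, 42.569000244140625), 52.32194519042969))]
top [([118.8, 247.2], 0.57, ((115.87918853759766, 249.515625), (39.23378372192383, 67.38893127441406), 107.16911315917969))] 
   K [([191.1, 263.9], 0.58, ((188.73155212402344, 265.8395080566406), (52.32161331176758, 55.01810073852539), 21.912700653076172))] [([188.2, 264.7], 0.81, ((188.76133728027344, 266.0566101074219), (52.8701057434082, 56.52288818359375), 20.348560333251953))]
```

View pics/w4.png

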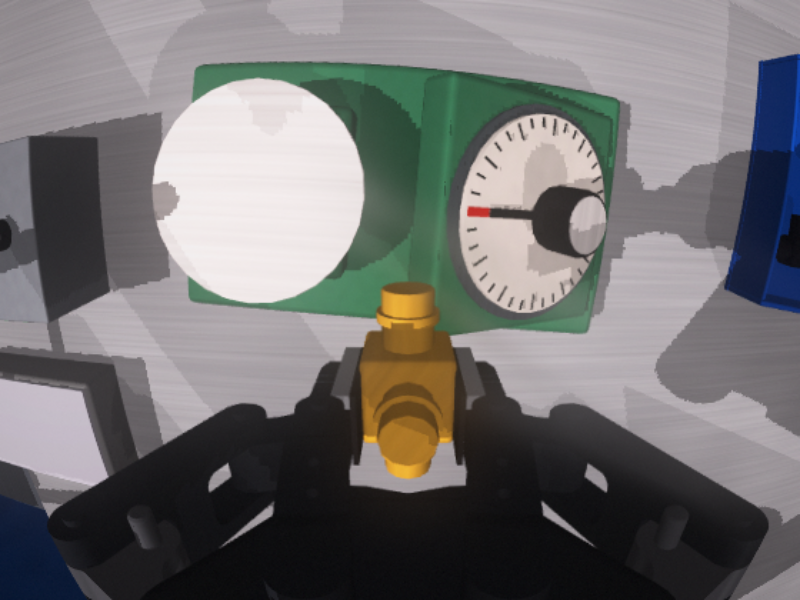

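The tee is held upright in the fingers. The pan rim spans about (153..364, 79..303), with the knob top at (587,224) and the dial's red mark at (478,211).

Run:
```python
from h import *
from scipy.optimize import least_squares
w1=np.load("w1.npy",allow_pickle=True).item();w4=np.load("w4.npy",allow_pickle=True).item()
k=.7
ex={0:(w1,(206,368,125,294)),1:(w4,(153,364,79,303))}
t=np.linspace(0,2*np.pi,180)
def res(v):
    o=[]
    for p,e in ex.values():
        q=np.array([proj(p,np.array([v[0]+68*np.cos(a),v[1]+68*np.sin(a),v[2]]),True) for a in t])/k
        o+=[q[:,0].min()-e[0],q[:,0].max()-e[1],q[:,1].min()-e[2],q[:,1].max()-e[3]]
    return np.array(o)
s=least_squares(res,[515,352,87]);print("pan",s.x,np.round(s.fun,1))
T=arm.snapshot("top")
r=lambda p,c:ray(p,(c[0]*k,c[1]*k),True)
a=[r(w1,(536,207)),r(w4,(587,224))];print("knobtop",tri(a),tri(a+[ray(T,(195.5,267))]))
m=[r(w1,(452,207)),r(w4,(478,211))];print("mark",tri(m),tri(m+[ray(T,(165.5,264.5))]))
x=s.x;print(move([x[0],x[1],150],0.01),move([x[0],x[1],97],0.01))
```

```text
pan [515.26779349 353.68314782  83.63612028] [-0.4  0.5  0.1 -0.3 -0.  -0.1  0.2 -0.1]
knobtop (array([500.53245365, 159.73181282, 102.62809604]), [np.float64(0.4134277667715481), np.float64(0.4134277667714499)]) (array([501.60974882, 163.39508167, 113.10434858]), [np.float64(0.834319221010178), np.float64(0.7702005637244255), np.float64(0.24828457994675787)])
mark (array([505.88924314, 223.63622723, 107.18026189]), [np.float64(0.2999905094855709), np.float64(0.2999905094855883)]) (array([506.47260551, 225.37169472, 119.90241696]), [np.float64(0.7049317485232759), np.float64(0.91996563412107), np.float64(1.2615563874616693)])
(array([ 0.0678, -0.1151,  0.0726]), 'turn', np.float64(-0.002)) (array([ 0.0678, -0.1151,  0.1389]), 'turn', np.float64(-0.002))
```

carry_out(
  series=[
    {"x": 0.03,"y": -0.05,"z": 0.0,"turn": 0},
    {"x": 0.05,"y": -0.09,"z": 0.02,"turn": 0},
    {"x": 0.068,"y": -0.115,"z": 0.05,"turn": 0},
    {"x": 0.068,"y": -0.115,"z": 0.08,"turn": 0},
    {"x": 0.068,"y": -0.115,"z": 0.11,"turn": 0},
    {"x": 0.068,"y": -0.115,"z": 0.13,"turn": 0},
    {"x": 0.068,"y": -0.115,"z": 0.137,"turn": 0},
    {"x": 0.068,"y": -0.115,"z": 0.139,"turn": 0},
    {"x": 0.068,"y": -0.115,"z": 0.139,"turn": 0},
  ],
)

```text
time_s: 10.32
tcp_pos: [515.7, 354.1, 97.7]
tool_rot: [-3.141, -0.001, 0.009]
contact_force: [0.3, -0.5, -2.3]
width: 0.312
gripper_force: 60.2
```

carry_out(
  series=[
    {"x": 0,"y": 0,"z": 0.001,"turn": 0},
    {"x": 0,"y": 0,"z": 0.002,"turn": 0},
    {"x": 0,"y": 0,"z": 0.003,"turn": 0},
    {"x": 0,"y": 0,"z": 0.004,"turn": 0},
    {"x": 0,"y": 0,"z": 0.004,"turn": 0},
  ],
)

```text
time_s: 10.95
tcp_pos: [515.3, 353.7, 93.6]
tool_rot: [3.141, 0.0, 0.009]
contact_force: [0.1, -1.1, -2.6]
width: 0.318
gripper_force: 60.2
```

carry_out(
  series=[
    {"x": 0,"y": 0,"z": 0.0012,"turn": 0},
    {"x": 0,"y": 0,"z": 0.0025,"turn": 0},
    {"x": 0,"y": 0,"z": 0.0037,"turn": 0},
    {"x": 0,"y": 0,"z": 0.0037,"turn": 0},
  ],
)

```text
time_s: 11.45
tcp_pos: [515.3, 353.7, 90.6]
tool_rot: [3.141, 0.0, 0.009]
contact_force: [-0.7, -0.2, -2.2]
width: 0.314
gripper_force: 60.2
```

carry_out(
  series=[
    {"x": 0,"y": 0,"z": 0.0012,"turn": 0},
    {"x": 0,"y": 0,"z": 0.0012,"turn": 0},
    {"x": 0,"y": 0,"z": 0.0012,"turn": 0},
  ],
)

```text
time_s: 11.82
tcp_pos: [515.4, 353.7, 89.9]
tool_rot: [-3.142, -0.0, 0.009]
contact_force: [0.8, -1.1, -1.4]
width: 0.316
gripper_force: 60.2
```

carry_out(
  series=[
    {"x": 0,"y": 0,"z": 0.0012,"turn": 0},
    {"x": 0,"y": 0,"z": 0.0012,"turn": 0},
    {"x": 0,"y": 0,"z": 0.0012,"turn": 0},
  ],
)

```text
time_s: 12.2
tcp_pos: [515.4, 353.8, 88.9]
tool_rot: [-3.142, -0.0, 0.009]
contact_force: [0.2, 1.6, -2.0]
width: 0.319
gripper_force: 60.2
```

Run:
```python
from h import *
w=arm.snapshot("wrist");cv2.imwrite("pics/w5.png",cv2.resize(w["image"][0:420,:,::-1],(800,600)))
f=[]
for i in range(6): arm.snapshot("scene"); f.append(arm.sense()["contact_force"][2])
print(np.round(f,1))
```

```text
[-1.5 -1.9 -1.5 -1.8 -1.4 -2.8]
```

View pics/w5.png

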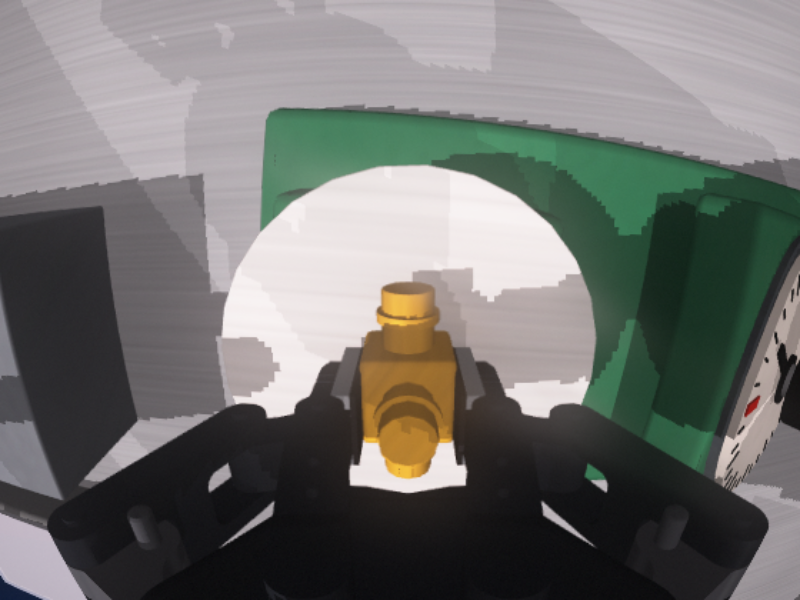

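The view shows the tee over the pan. The pointer (785,365) has already left the red mark (752,405), so the pan is partly loaded. I lower a little more and let go.

carry_out(
  series=[
    {"x": 0,"y": 0,"z": 0.001,"turn": 0},
    {"x": 0,"y": 0,"z": 0.002,"turn": 0},
    {"x": 0,"y": 0,"z": 0.0025,"turn": 0},
    {"x": 0,"y": 0,"z": 0.0025,"turn": 0},
    {"x": 0,"y": 0,"z": 0.0025,"turn": 0},
  ],
)

```text
time_s: 13.18
tcp_pos: [515.4, 353.7, 86.9]
tool_rot: [-3.142, -0.0, 0.009]
contact_force: [-0.3, 0.7, -0.8]
width: 0.311
gripper_force: 60.4
```

carry_out(
  series=[
    {"x": 0,"y": 0,"z": 0,"turn": 0},
    {"x": 0,"y": 0,"z": 0,"turn": 0},
    {"x": 0,"y": 0,"z": 0,"turn": 0},
    {"x": 0,"y": 0,"z": 0,"turn": 0},
  ],
  fingers=0.55,
)

```text
time_s: 13.68
tcp_pos: [515.4, 353.7, 86.8]
tool_rot: [3.142, -0.0, 0.009]
contact_force: [0.4, -0.4, 0.4]
width: 0.551
gripper_force: 0.0
```

carry_out(
  series=[
    {"x": 0,"y": 0,"z": -0.01,"turn": 0},
    {"x": 0,"y": 0,"z": -0.04,"turn": 0},
    {"x": 0,"y": 0,"z": -0.1,"turn": 0},
    {"x": 0,"y": 0,"z": -0.15,"turn": 0},
    {"x": -0.04,"y": 0.06,"z": -0.17,"turn": 0},
    {"x": -0.08,"y": 0.12,"z": -0.17,"turn": 0.1},
    {"x": -0.1,"y": 0.17,"z": -0.17,"turn": 0.1},
    {"x": -0.1,"y": 0.21,"z": -0.17,"turn": 0.1},
    {"x": -0.1,"y": 0.21,"z": -0.17,"turn": 0.1},
    {"x": -0.1,"y": 0.21,"z": -0.17,"turn": 0.1},
  ],
)

```text
time_s: 14.92
tcp_pos: [437.1, 185.2, 223.5]
tool_rot: [-3.141, -0.001, -0.07]
contact_force: [-0.1, -0.5, -0.1]
width: 0.546
gripper_force: 0.0
```

Run:
```python
from h import *
s=arm.sense();print(s["time_s"],s["tcp_pos"],s["tool_rot"],s["width"],s["contact_force"])
w=arm.snapshot("wrist");cv2.imwrite("pics/w6.png",cv2.resize(w["image"][0:270,100:460,::-1],(800,600)))
np.save("w6.npy",{k:w[k] for k in("mtx","R","t")},allow_pickle=True)
```

```text
14.925 [437.14235163 185.22316102 223.4719825 ] [-3.14067967e+00 -8.85742111e-04 -7.01441647e-02] 0.5458096714146458 [-0.06895071 -0.49769308 -0.08597274]
```

View pics/w6.png

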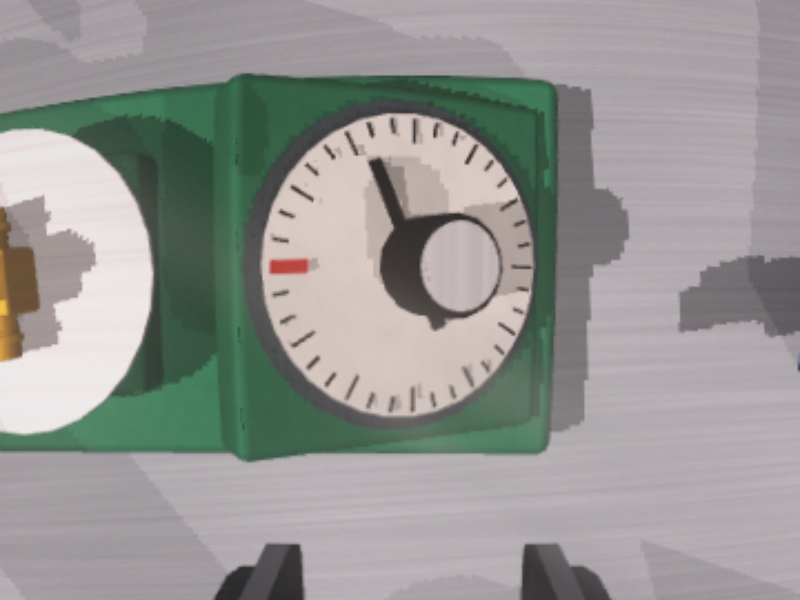

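The tee sits free on the pan. In this crop the knob top is at (461,266), the red mark at (289,267) and the pointer end at (376,160). Now I fit the dial pose from all views.

```bash
cat > fit.py <<'E'
from h import *
from scipy.optimize import least_squares
def frame(v):
    c,s=np.cos(v[3]),np.sin(v[3]);X=np.array([c,s,0]);Y=np.array([-s,c,0]);Z=np.array([0,0,1.])
    return np.array(v[:3]),X,.866*Y+.5*Z,-.5*Y+.866*Z
def pt(v,r,a,h): D,X,U,N=frame(v); return D+r*(np.cos(a)*U+np.sin(a)*X)+h*N
if __name__=="__main__":
    w={i:np.load(f"w{i}.npy",allow_pickle=True).item() for i in(1,4,6)}
    k=.7;g=lambda u,x:(100+u/2.222,x/2.222)
    T=arm.snapshot("top")
    O=[(w[1],(536*k,207*k),0,0,34,1),(w[4],(587*k,224*k),0,0,34,1),(w[6],g(461,266),0,0,34,1),(T,(195.5,267),0,0,34,0),
       (w[1],(452*k,207*k),50,0,0,1),(w[4],(478*k,211*k),50,0,0,1),(w[6],g(289,267),50,0,0,1),(T,(165.5,264.5),50,0,0,0)]
    f=lambda v:np.concatenate([proj(p,pt(v,r,a,h),fi)-uv for p,uv,r,a,h,fi in O])
    s=least_squares(f,[505,190,80,-.07]);print(s.x,np.round(s.fun,1))
    q=least_squares(lambda a:proj(w[6],pt(s.x,44,a[0],3),True)-g(376,160),[1.0]);print("pointer",q.x,q.fun)
    np.save("dial.npy",s.x); K=pt(s.x,0,0,22);print("knob",K)
    print("pan expected",np.array(s.x[:2])+170*np.array([-np.sin(s.x[3]),np.cos(s.x[3])]))
E
python3 fit.py
```

```text
[ 5.02909940e+02  1.80778062e+02  8.45911535e+01 -7.11975188e-02] [-0.9 -0.3  0.7  0.7 -0.5 -0.4 -0.2 -0.1 -0.1 -0.2  0.1  0.6 -0.2 -0.3
  2.1 -0.2]
pointer [1.17368544] [-0.50897587 -1.31565396]
knob [502.12742883 169.80592983 103.64315348]
pan expected [515.00329515 350.34737124]
```

Run:
```python
from h import *
print(move([502.2,171,165],-1.242))
```

```text
(array([0.0825, 0.0126, 0.0725]), 'turn', np.float64(1.493))
```

carry_out(
  series=[
    {"x": 0.04,"y": 0.006,"z": 0.03,"turn": 0.23},
    {"x": 0.0825,"y": 0.0126,"z": 0.07,"turn": 0.46},
    {"x": 0.0825,"y": 0.0126,"z": 0.072,"turn": 0.7},
    {"x": 0.0825,"y": 0.0126,"z": 0.072,"turn": 0.9},
    {"x": 0.0825,"y": 0.0126,"z": 0.072,"turn": 1.0},
    {"x": 0.0825,"y": 0.0126,"z": 0.072,"turn": 1.0},
  ],
  fingers=0.68,
)

```text
time_s: 15.78
tcp_pos: [502.1, 170.9, 164.8]
tool_rot: [3.141, -0.0, -0.854]
contact_force: [-0.0, 0.6, -0.1]
width: 0.678
gripper_force: 0.0
```

carry_out(
  series=[
    {"x": 0,"y": 0,"z": 0,"turn": 0.23},
    {"x": 0,"y": 0,"z": 0,"turn": 0.45},
    {"x": 0,"y": 0,"z": 0,"turn": 0.493},
    {"x": 0,"y": 0,"z": 0,"turn": 0.493},
    {"x": 0,"y": 0,"z": 0,"turn": 0.493},
  ],
)

```text
time_s: 16.4
tcp_pos: [502.0, 170.5, 165.2]
tool_rot: [3.142, -0.0, -1.24]
contact_force: [0.2, 0.1, -0.2]
width: 0.678
gripper_force: 0.0
```

Run:
```python
from h import *
s=arm.sense();print(s["time_s"],s["tcp_pos"],s["tool_rot"],s["width"],s["q"])
print(move([502.2,171,96],-1.242))
w=arm.snapshot("wrist");cv2.imwrite("pics/w7.png",cv2.resize(w["image"][:,:,::-1],(800,600)))
```

```text
16.4 [501.99087328 170.47022835 165.20538877] [ 3.14157949e+00 -8.22468189e-08 -1.23954590e+00] 0.6775773586276559 [ 6.97549981e-01  1.76250240e-01 -3.99911955e-01 -5.53186244e-06
 -9.94646454e-01 -3.66296538e-01]
(array([-0.0005, -0.0005,  0.0865]), 'turn', np.float64(0.003))
```

View pics/w7.png

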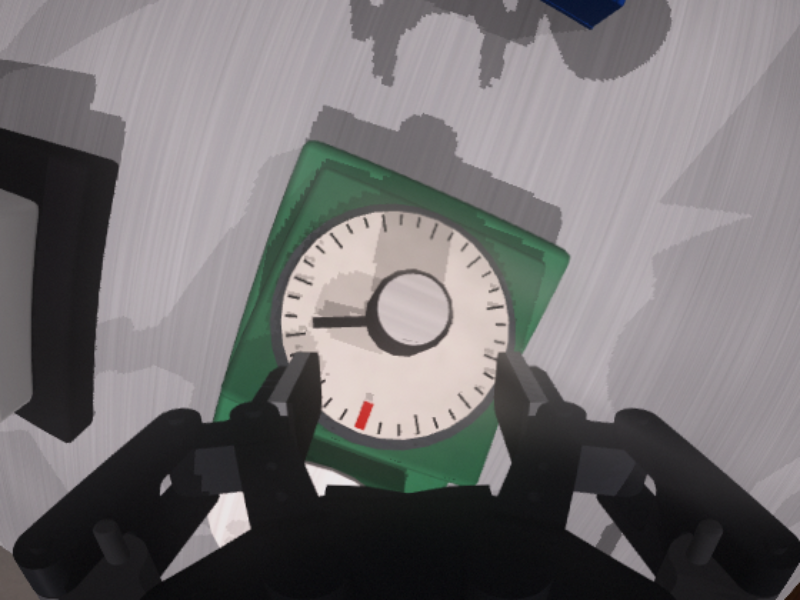

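The knob (414,308) lies midway between the fingers, with the red mark at (364,415) and the hand end at (318,322). I descend and grip.

carry_out(
  series=[
    {"x": 0,"y": 0,"z": 0.03,"turn": 0},
    {"x": 0,"y": 0,"z": 0.055,"turn": 0},
    {"x": 0,"y": 0,"z": 0.075,"turn": 0},
    {"x": 0,"y": 0,"z": 0.083,"turn": 0},
    {"x": 0,"y": 0,"z": 0.086,"turn": 0},
    {"x": 0,"y": 0,"z": 0.086,"turn": 0},
  ],
)

```text
time_s: 17.2
tcp_pos: [502.2, 170.5, 96.8]
tool_rot: [-3.141, 0.0, -1.242]
contact_force: [0.1, 0.0, -0.3]
width: 0.684
gripper_force: 0.0
```

carry_out(
  series=[
    {"x": 0,"y": 0,"z": 0,"turn": 0},
    {"x": 0,"y": 0,"z": 0,"turn": 0},
    {"x": 0,"y": 0,"z": 0,"turn": 0},
    {"x": 0,"y": 0,"z": 0,"turn": 0},
  ],
  fingers=0,
)

```text
time_s: 17.7
tcp_pos: [501.8, 170.3, 97.6]
tool_rot: [-3.141, 0.0, -1.242]
contact_force: [-5.2, 0.3, 8.9]
width: 0.431
gripper_force: 57.9
```

carry_out(
  series=[
    {"x": 0,"y": 0,"z": 0,"turn": 0.1},
    {"x": 0,"y": 0,"z": 0,"turn": 0.2},
    {"x": 0,"y": 0,"z": 0,"turn": 0.3},
    {"x": 0,"y": 0,"z": 0,"turn": 0.4},
    {"x": 0,"y": 0,"z": 0,"turn": 0.4},
  ],
)

```text
time_s: 18.32
tcp_pos: [502.1, 170.2, 97.9]
tool_rot: [-3.141, 0.0, -1.557]
contact_force: [-4.2, -2.0, 10.0]
width: 0.418
gripper_force: 62.0
```

```bash
cat > ang.py <<'E'
from fit import *
# red mark and black hand angles from a wrist picture
def angles(w,v=None,save=None):
    v=np.load("dial.npy") if v is None else v
    im=w["image"].astype(int);yy,xx=np.mgrid[0:420,0:560]
    D,X,U,N=frame(v);out={}
    def where(m,h):
        ys,xs=np.nonzero(m);r=[]
        for x,y in zip(xs,ys):
            c,d=ray(w,(x,y),True); P=c+d*((D+h*N-c)@N)/(d@N)-D; r.append((P@U,P@X))
        r=np.array(r).reshape(-1,2);rad=np.hypot(*r.T);return r,rad
    R,G,B=im[...,0],im[...,1],im[...,2]
    r,rad=where((R>120)&(G<0.55*R)&(B<0.55*R),0);k=(rad>38)&(rad<62)
    m=r[k].mean(0) if k.any() else np.array([np.nan]*2)
    out["mark"]=np.arctan2(m[1],m[0]);out["nm"]=int(k.sum());out["rm"]=np.hypot(*m)
    return out
E
python3 - <<'E'
from ang import *
s=arm.sense();print(s["time_s"],s["tcp_pos"],s["tool_rot"],s["width"],s["contact_force"],s["torque"])
w=arm.snapshot("wrist");t=arm.snapshot("top");print(angles(w))
cv2.imwrite("pics/w8.png",w["image"][:,:,::-1])
# same on the top view by hand
im=t["image"].astype(int);m=(im[...,0]>100)&(im[...,1]<.6*im[...,0])&(im[...,2]<.6*im[...,0])
m[:, :150]=0;m[:,240:]=0;m[:220]=0;m[310:]=0
y,x=np.nonzero(m);print(len(x),x.mean() if len(x) else 0,y.mean() if len(x) else 0)
E
```

```text
18.325 [502.11802654 170.15120262  97.92735825] [-3.14065390e+00  1.84733911e-04 -1.55734089e+00] 0.41840623860963455 [-4.1914281  -2.03547572  9.99367214] [-0.7662045   1.40921928 -0.18486916]
{'mark': np.float64(nan), 'nm': 0, 'rm': np.float64(nan)}
0 0 0
```

carry_out(
  series=[
    {"x": 0,"y": 0,"z": 0,"turn": 0.1},
    {"x": 0,"y": 0,"z": 0,"turn": 0.2},
    {"x": 0,"y": 0,"z": 0,"turn": 0.3},
    {"x": 0,"y": 0,"z": 0,"turn": 0.4},
    {"x": 0,"y": 0,"z": 0,"turn": 0.5},
    {"x": 0,"y": 0,"z": 0,"turn": 0.6},
    {"x": 0,"y": 0,"z": 0,"turn": 0.6},
  ],
)

```text
time_s: 19.3
tcp_pos: [502.4, 169.2, 98.7]
tool_rot: [-3.14, -0.001, -2.028]
contact_force: [-4.4, -8.0, 18.8]
width: 0.419
gripper_force: 77.8
```

carry_out(
  series=[
    {"x": 0,"y": 0,"z": 0,"turn": 0},
    {"x": 0,"y": 0,"z": 0,"turn": 0},
    {"x": 0,"y": 0,"z": -0.03,"turn": 0},
    {"x": 0,"y": 0,"z": -0.07,"turn": -0.2},
    {"x": 0,"y": 0,"z": -0.085,"turn": -0.4},
    {"x": 0,"y": 0,"z": -0.085,"turn": -0.6},
    {"x": 0,"y": 0,"z": -0.085,"turn": -0.8},
    {"x": 0,"y": 0,"z": -0.085,"turn": -1.0},
    {"x": 0,"y": 0,"z": -0.085,"turn": -1.0},
    {"x": 0,"y": 0,"z": -0.085,"turn": -1.0},
  ],
  fingers=0.68,
)

```text
time_s: 20.55
tcp_pos: [502.0, 170.4, 164.3]
tool_rot: [3.141, 0.0, -1.246]
contact_force: [0.1, 0.1, 0.2]
width: 0.686
gripper_force: 0.0
```

Run:
```python
from ang import *
s=arm.sense();print(s["time_s"],s["tcp_pos"],s["tool_rot"],s["width"],s["contact_force"],s["torque"])
w=arm.snapshot("wrist");print(angles(w))
cv2.imwrite("pics/w9.png",cv2.resize(w["image"][:,:,::-1],(800,600)))
np.save("w9.npy",{k:w[k] for k in("mtx","R","t")},allow_pickle=True)
```

```text
20.55 [501.96301423 170.42465428 164.31853162] [ 3.14146761e+00  2.36823491e-05 -1.24565193e+00] 0.6855836373365832 [0.10730504 0.13351451 0.22910557] [0.00670863 0.00708226 0.00034948]
{'mark': np.float64(0.5128819876026552), 'nm': 70, 'rm': np.float64(47.27247085622584)}
```

View pics/w9.png

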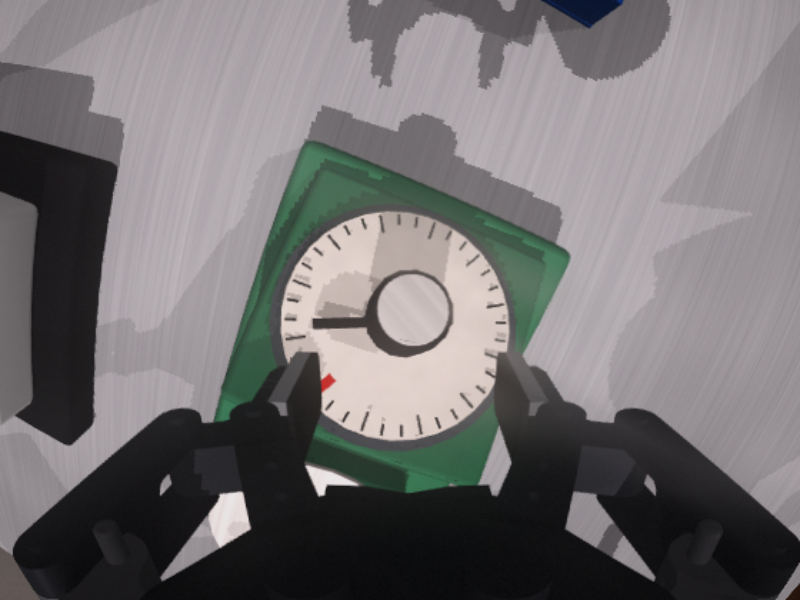

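The mark has moved about 0.55 rad, to (328,383), with the hand still at (318,322). The method works, so I do a second stroke.

carry_out(
  series=[
    {"x": 0,"y": 0,"z": 0.03,"turn": 0},
    {"x": 0,"y": 0,"z": 0.055,"turn": 0},
    {"x": 0,"y": 0,"z": 0.075,"turn": 0},
    {"x": 0,"y": 0,"z": 0.083,"turn": 0},
    {"x": 0,"y": 0,"z": 0.085,"turn": 0},
    {"x": 0,"y": 0,"z": 0.085,"turn": 0},
  ],
)

```text
time_s: 21.35
tcp_pos: [502.3, 170.5, 96.9]
tool_rot: [-3.141, 0.0, -1.243]
contact_force: [0.7, 1.1, 0.2]
width: 0.677
gripper_force: 0.0
```

carry_out(
  series=[
    {"x": 0,"y": 0,"z": 0,"turn": 0},
    {"x": 0,"y": 0,"z": 0,"turn": 0},
    {"x": 0,"y": 0,"z": 0,"turn": 0},
    {"x": 0,"y": 0,"z": 0,"turn": 0},
    {"x": 0,"y": 0,"z": 0,"turn": 0.1},
    {"x": 0,"y": 0,"z": 0,"turn": 0.2},
    {"x": 0,"y": 0,"z": 0,"turn": 0.3},
    {"x": 0,"y": 0,"z": 0,"turn": 0.4},
    {"x": 0,"y": 0,"z": 0,"turn": 0.5},
    {"x": 0,"y": 0,"z": 0,"turn": 0.6},
    {"x": 0,"y": 0,"z": 0,"turn": 0.7},
    {"x": 0,"y": 0,"z": 0,"turn": 0.8},
    {"x": 0,"y": 0,"z": 0,"turn": 0.9},
    {"x": 0,"y": 0,"z": 0,"turn": 1.0},
    {"x": 0,"y": 0,"z": 0,"turn": 1.0},
  ],
  fingers=0,
)

```text
time_s: 23.22
tcp_pos: [502.4, 169.2, 98.8]
tool_rot: [-3.14, -0.001, -2.028]
contact_force: [-4.3, -7.1, 18.4]
width: 0.416
gripper_force: 77.8
```

carry_out(
  series=[
    {"x": 0,"y": 0,"z": 0,"turn": 0},
    {"x": 0,"y": 0,"z": 0,"turn": 0},
    {"x": 0,"y": 0,"z": -0.03,"turn": 0},
    {"x": 0,"y": 0,"z": -0.07,"turn": -0.2},
    {"x": 0,"y": 0,"z": -0.085,"turn": -0.4},
    {"x": 0,"y": 0,"z": -0.085,"turn": -0.6},
    {"x": 0,"y": 0,"z": -0.085,"turn": -0.6},
    {"x": 0,"y": 0,"z": -0.085,"turn": -0.6},
  ],
  fingers=0.68,
)

```text
time_s: 24.22
tcp_pos: [501.8, 170.3, 164.1]
tool_rot: [3.141, -0.0, -1.56]
contact_force: [0.1, -0.5, -0.9]
width: 0.682
gripper_force: 0.0
```

```bash
cat >> ang.py <<'E'
def polar(w,h,r0,r1,v=None):
    """dial plate unrolled at height h: rows radius, columns angle (0.005 rad)"""
    v=np.load("dial.npy") if v is None else v
    A=np.arange(-.3,2,.005);Rr=np.arange(r0,r1,1.)
    uv=np.array([[proj(w,pt(v,r,a,h),True) for a in A] for r in Rr]).astype(np.float32)
    return A,Rr,cv2.remap(w["image"],uv[...,0],uv[...,1],cv2.INTER_LINEAR).astype(int)
def hand_mark(w,hh=3,v=None):
    A,_,P=polar(w,hh,28,42,v);g=P.max(2);dark=np.clip(75-g,0,None).sum(0)
    i=dark.argmax();k=slice(max(i-30,0),i+31);ha=(A[k]*dark[k]).sum()/max(dark[k].sum(),1)
    A,_,P=polar(w,0,45,56,v);red=np.clip(P[...,0]-P[...,1:].max(2)-40,0,None).sum(0)
    i=red.argmax();k=slice(max(i-30,0),i+31);ma=(A[k]*red[k]).sum()/max(red[k].sum(),1)
    return round(ha,3),int(dark.sum()),round(ma,3),int(red.sum())
E
python3 - <<'E'
from ang import *
s=arm.sense();print(s["time_s"],s["tcp_pos"],s["tool_rot"],s["width"],s["q"][5])
w=arm.snapshot("wrist")
for h in (0,3,6): print(h,hand_mark(w,h))
print(angles(w)); cv2.imwrite("pics/w10.png",w["image"][:,:,::-1])
for i in (7,9):
    im=cv2.imread(f"pics/w{i}.png")[:,:,::-1]
    w9=np.load("w9.npy",allow_pickle=True).item(); w9["image"]=cv2.resize(im,(560,420)); print(i,hand_mark(w9,3))
E
```

```text
24.225 [501.8292327  170.32735552 164.11412497] [ 3.14112209e+00 -3.00954459e-04 -1.55981666e+00] 0.6823366166793071 -0.6864701723949135
0 (np.float64(1.191), 2443, np.float64(1.024), 7517)
3 (np.float64(1.176), 2408, np.float64(1.024), 7517)
6 (np.float64(1.161), 2380, np.float64(1.024), 7517)
{'mark': np.float64(1.023047621864318), 'nm': 38, 'rm': np.float64(46.11802890408946)}
7 (np.float64(1.184), 4043, np.float64(0.013), 21385)
9 (np.float64(1.173), 3785, np.float64(0.514), 12075)
```

carry_out(
  series=[
    {"x": 0,"y": 0,"z": -0.03,"turn": -0.2},
    {"x": 0,"y": 0,"z": -0.05,"turn": -0.4},
    {"x": 0,"y": 0,"z": -0.05,"turn": -0.4},
    {"x": 0,"y": 0,"z": -0.05,"turn": -0.4},
  ],
)

```text
time_s: 24.78
tcp_pos: [501.5, 170.2, 203.6]
tool_rot: [3.14, -0.0, -1.246]
contact_force: [-0.3, -0.1, 0.4]
width: 0.677
gripper_force: 0.0
```

Run:
```python
from ang import *
s=arm.sense();print(s["time_s"],s["tcp_pos"],s["tool_rot"],s["width"])
w=arm.snapshot("wrist")
for h in (0,3): print(h,hand_mark(w,h))
print(angles(w))
print(move([502.2,171,96.5],-1.5))
```

```text
24.775 [501.54707829 170.15684565 203.59755687] [ 3.14047775e+00 -5.80445745e-05 -1.24643249e+00] 0.6767685400040383
0 (np.float64(1.184), 5338, np.float64(1.029), 22158)
3 (np.float64(1.166), 5249, np.float64(1.029), 22158)
{'mark': np.float64(1.0281880011233724), 'nm': 103, 'rm': np.float64(50.5918017093399)}
(array([-0.0008, -0.0014,  0.1337]), 'turn', np.float64(0.324))
```

carry_out(
  series=[
    {"x": 0,"y": 0,"z": 0.06,"turn": 0.2},
    {"x": 0,"y": 0,"z": 0.09,"turn": 0.387},
    {"x": -0.001,"y": -0.001,"z": 0.115,"turn": 0.387},
    {"x": -0.001,"y": -0.001,"z": 0.13,"turn": 0.387},
    {"x": -0.001,"y": -0.001,"z": 0.134,"turn": 0.387},
    {"x": -0.001,"y": -0.001,"z": 0.134,"turn": 0.387},
  ],
)

```text
time_s: 25.58
tcp_pos: [502.7, 171.5, 97.4]
tool_rot: [-3.141, -0.0, -1.546]
contact_force: [0.1, -0.6, 0.0]
width: 0.678
gripper_force: 0.0
```

carry_out(
  series=[
    {"x": 0,"y": 0,"z": 0,"turn": 0},
    {"x": 0,"y": 0,"z": 0,"turn": 0},
    {"x": 0,"y": 0,"z": 0,"turn": 0},
    {"x": 0,"y": 0,"z": 0,"turn": 0},
    {"x": 0,"y": 0,"z": 0,"turn": 0.07},
    {"x": 0,"y": 0,"z": 0,"turn": 0.14},
    {"x": 0,"y": 0,"z": 0,"turn": 0.21},
    {"x": 0,"y": 0,"z": 0,"turn": 0.265},
    {"x": 0,"y": 0,"z": 0,"turn": 0.265},
  ],
  fingers=0,
)

```text
time_s: 26.7
tcp_pos: [502.9, 172.0, 98.0]
tool_rot: [-3.141, 0.002, -1.754]
contact_force: [-1.4, 3.4, 3.2]
width: 0.415
gripper_force: 65.6
```

carry_out(
  series=[
    {"x": 0,"y": 0,"z": 0,"turn": 0},
    {"x": 0,"y": 0,"z": 0,"turn": 0},
    {"x": 0,"y": 0,"z": -0.03,"turn": 0},
    {"x": 0,"y": 0,"z": -0.08,"turn": -0.2},
    {"x": 0,"y": 0,"z": -0.12,"turn": -0.4},
    {"x": 0,"y": 0,"z": -0.134,"turn": -0.6},
    {"x": 0,"y": 0,"z": -0.134,"turn": -0.65},
    {"x": 0,"y": 0,"z": -0.134,"turn": -0.65},
    {"x": 0,"y": 0,"z": -0.134,"turn": -0.65},
  ],
  fingers=0.68,
)

```text
time_s: 27.82
tcp_pos: [502.4, 171.2, 204.2]
tool_rot: [3.141, -0.0, -1.245]
contact_force: [-0.4, -0.4, -0.5]
width: 0.682
gripper_force: 0.0
```

Run:
```python
from ang import *
s=arm.sense();print(s["time_s"],s["tcp_pos"],s["tool_rot"],s["width"])
w=arm.snapshot("wrist")
for h in (0,3): print(h,hand_mark(w,h))
print(angles(w))
```

```text
27.825 [502.36582875 171.18142673 204.17018715] [ 3.14108520e+00 -2.39292466e-04 -1.24484831e+00] 0.6819603147624821
0 (np.float64(1.185), 5617, np.float64(1.14), 22058)
3 (np.float64(1.167), 5524, np.float64(1.14), 22058)
{'mark': np.float64(1.141030322909454), 'nm': 105, 'rm': np.float64(50.7468102163012)}
```

carry_out(
  series=[
    {"x": -0.06,"y": 0,"z": -0.01,"turn": 0},
    {"x": -0.1,"y": 0,"z": -0.02,"turn": 0},
    {"x": -0.1,"y": 0,"z": -0.02,"turn": 0},
    {"x": -0.1,"y": 0,"z": -0.02,"turn": 0},
  ],
)

```text
time_s: 28.38
tcp_pos: [476.6, 246.9, 220.0]
tool_rot: [3.141, -0.0, -1.244]
contact_force: [0.9, -0.2, -0.6]
width: 0.682
gripper_force: 0.0
```

Run:
```python
from ang import *
v=np.load("dial.npy");print("cam",[ (lambda c:(np.round([(c-v[:3])@a for a in frame(v)[1:]])))(-np.array(w["R"]).T@w["t"]) for w in [arm.snapshot("wrist")]])
w=arm.snapshot("wrist")
for h in (0,2,4,6): print(h,hand_mark(w,h))
for i in (1,4):
    d=np.load(f"w{i}.npy",allow_pickle=True).item();d["image"]=cv2.resize(cv2.imread(f"pics/w{i}.png")[:,:,::-1],(560,420),interpolation=cv2.INTER_AREA)
    print(i,[hand_mark(d,h) for h in (0,3,6)])
```

```text
cam [array([ -5., 141., 240.])]
0 (np.float64(1.213), 3748, np.float64(1.145), 17787)
2 (np.float64(1.179), 3730, np.float64(1.145), 17787)
4 (np.float64(1.145), 3719, np.float64(1.145), 17787)
6 (np.float64(1.112), 3733, np.float64(1.145), 17787)
1 [(np.float64(0.004), 5536, np.float64(0.005), 17454), (np.float64(0.015), 5598, np.float64(0.005), 17454), (np.float64(0.024), 5543, np.float64(0.005), 17454)]
4 [(np.float64(0.006), 4836, np.float64(0.005), 20918), (np.float64(0.016), 4839, np.float64(0.005), 20918), (np.float64(0.026), 4747, np.float64(0.005), 20918)]
```

```bash
cat >> ang.py <<'E'
def centre(w):
    """offset of the plate's rim circle in (U,X), mm, and its radius"""
    v=np.load("dial.npy");D,X,U,N=frame(v);E=[]
    for a in np.arange(-np.pi,np.pi,.05):
        rr=np.arange(54,66,.25);uv=np.array([proj(w,pt(v,r,a,0),True) for r in rr]).astype(np.float32)
        g=cv2.remap(w["image"],uv[None,:,0],uv[None,:,1],cv2.INTER_LINEAR)[0].min(1).astype(float)
        i=np.diff(g);j=(g[:-1]>(g.max()+g.min())/2)&(g[1:]<=(g.max()+g.min())/2)
        if g[:8].min()>130 and j.any(): r=rr[np.argmax(j)];E.append((r*np.cos(a),r*np.sin(a)))
    E=np.array(E);s=least_squares(lambda c:np.hypot(*(E-c[:2]).T)-c[2],[0,0,60],loss="soft_l1",f_scale=.3)
    return np.round(s.x,2),len(E),round(float(np.median(abs(s.fun))),2)
def rel(w,h=2.5):
    c,n,e=centre(w);v=np.load("dial.npy").copy();D,X,U,N=frame(v);v[:3]=D+c[0]*U+c[1]*X
    return c,n,e,hand_mark(w,h,v)
E
python3 - <<'E'
from ang import *
print("now",rel(arm.snapshot("wrist")))
for i in (1,4,9):
    d=np.load(f"w{i}.npy",allow_pickle=True).item();d["image"]=cv2.resize(cv2.imread(f"pics/w{i}.png")[:,:,::-1],(560,420),interpolation=cv2.INTER_AREA)
    print(i,rel(d))
print(move([502.3,171,96.5],-1.6))
E
```

```text
now (array([-0.22,  0.1 , 60.  ]), 100, 0.24, (np.float64(1.165), 3609, np.float64(1.139), 17585))
1 (array([ 0.38,  0.24, 60.52]), 92, 0.43, (np.float64(0.006), 5587, np.float64(-0.0), 17462))
4 (array([ 0.54,  0.34, 60.57]), 96, 0.66, (np.float64(0.004), 4878, np.float64(-0.002), 20902))
9 (array([-0.63,  0.13, 59.71]), 96, 0.12, (np.float64(1.156), 3646, np.float64(0.506), 12842))
(array([ 0.0994, -0.    ,  0.1545]), 'turn', np.float64(0.452))
```

carry_out(
  series=[
    {"x": 0.06,"y": 0,"z": 0.03,"turn": 0.2},
    {"x": 0.0995,"y": 0,"z": 0.07,"turn": 0.4},
    {"x": 0.0995,"y": 0,"z": 0.11,"turn": 0.452},
    {"x": 0.0995,"y": 0,"z": 0.138,"turn": 0.452},
    {"x": 0.0995,"y": 0,"z": 0.15,"turn": 0.452},
    {"x": 0.0995,"y": 0,"z": 0.1545,"turn": 0.452},
    {"x": 0.0995,"y": 0,"z": 0.1545,"turn": 0.452},
  ],
)

```text
time_s: 29.4
tcp_pos: [502.7, 171.9, 97.3]
tool_rot: [-3.141, 0.0, -1.599]
contact_force: [-0.6, 0.8, 0.6]
width: 0.682
gripper_force: 0.0
```

carry_out(
  series=[
    {"x": 0,"y": 0,"z": 0,"turn": 0},
    {"x": 0,"y": 0,"z": 0,"turn": 0},
    {"x": 0,"y": 0,"z": 0,"turn": 0},
    {"x": 0,"y": 0,"z": 0,"turn": 0},
    {"x": 0,"y": 0,"z": 0,"turn": 0.05},
    {"x": 0,"y": 0,"z": 0,"turn": 0.1},
    {"x": 0,"y": 0,"z": 0,"turn": 0.1},
    {"x": 0,"y": 0,"z": 0,"turn": 0.1},
  ],
  fingers=0,
)

```text
time_s: 30.4
tcp_pos: [502.6, 172.6, 97.6]
tool_rot: [-3.141, 0.001, -1.676]
contact_force: [-4.8, 4.1, 6.0]
width: 0.415
gripper_force: 64.7
```

carry_out(
  series=[
    {"x": 0,"y": 0,"z": 0,"turn": 0},
    {"x": 0,"y": 0,"z": 0,"turn": 0},
    {"x": 0,"y": 0,"z": -0.03,"turn": 0},
    {"x": -0.0,"y": 0,"z": -0.08,"turn": -0.2},
    {"x": -0.03,"y": 0,"z": -0.12,"turn": -0.4},
    {"x": -0.06,"y": 0,"z": -0.15,"turn": -0.55},
    {"x": -0.06,"y": 0,"z": -0.15,"turn": -0.55},
    {"x": -0.06,"y": 0,"z": -0.15,"turn": -0.55},
    {"x": -0.06,"y": 0,"z": -0.15,"turn": -0.55},
  ],
  fingers=0.68,
)

```text
time_s: 31.52
tcp_pos: [506.9, 218.6, 215.8]
tool_rot: [3.14, -0.001, -1.247]
contact_force: [-0.3, -0.4, 0.8]
width: 0.68
gripper_force: 0.0
```

Run:
```python
from ang import *
s=arm.sense();print(s["time_s"],s["tcp_pos"],s["tool_rot"],s["width"])
for i in range(2): print(rel(arm.snapshot("wrist")))
```

```text
31.525 [506.94166027 218.56160334 215.80748442] [ 3.13976509e+00 -6.96345443e-04 -1.24671408e+00] 0.6796795652788676
(array([-0.42,  0.2 , 59.89]), 105, 0.19, (np.float64(0.0), 0, np.float64(1.173), 18889))
(array([-0.41,  0.18, 59.89]), 103, 0.17, (np.float64(0.0), 0, np.float64(1.174), 18653))
```

Run:
```python
from ang import *
w=arm.snapshot("wrist");cv2.imwrite("pics/w11.png",w["image"][:,:,::-1])
A,_,P=polar(w,2.5,28,42);g=P.max(2)
print(np.c_[A,g.mean(0)][::12].round(2).tolist())
i=g.mean(0).argmin();print(A[i],g.mean(0)[i],g[:,i])
for n in("scene","top"): print([(d["point"],round(d["confidence"],2)) for d in arm.silhouettes(arm.snapshot(n),"tee")])
```

```text
[[-0.3, 226.57], [-0.24, 226.0], [-0.18, 226.07], [-0.12, 225.86], [-0.06, 225.21], [0.0, 225.0], [0.06, 225.36], [0.12, 225.29], [0.18, 225.43], [0.24, 225.57], [0.3, 225.79], [0.36, 225.43], [0.42, 225.21], [0.48, 224.93], [0.54, 225.14], [0.6, 224.71], [0.66, 225.21], [0.72, 224.79], [0.78, 222.14], [0.84, 218.21], [0.9, 213.57], [0.96, 210.21], [1.02, 209.57], [1.08, 161.93], [1.14, 88.5], [1.2, 89.64], [1.26, 144.43], [1.32, 168.93], [1.38, 172.79], [1.44, 179.36], [1.5, 200.29], [1.56, 200.5], [1.62, 200.29], [1.68, 202.86], [1.74, 204.14], [1.8, 206.5], [1.86, 208.43], [1.92, 213.36], [1.98, 216.14]]
1.1300000000000012 88.0 [94 94 92 92 91 89 87 87 86 86 84 85 83 82]
[([346.5, 121.2], 0.77)]
[]
```

```bash
sed -i 's/np.clip(75-g,0,None)/np.clip(g.min()+50-g,0,None)/' ang.py
python3 - <<'E'
from ang import *
w=arm.snapshot("wrist")
for h in (0,2.5,4): print(rel(w,h)[3])
E
```

```text
(np.float64(1.185), 17605, np.float64(1.174), 19001)
(np.float64(1.156), 17283, np.float64(1.174), 19001)
(np.float64(1.139), 17083, np.float64(1.174), 19001)
```

carry_out(
  series=[
    {"x": 0.05,"y": 0,"z": 0,"turn": 0},
    {"x": 0.07,"y": 0,"z": 0,"turn": 0},
    {"x": 0.07,"y": 0,"z": 0,"turn": 0},
    {"x": 0.07,"y": 0,"z": 0,"turn": 0},
  ],
)

```text
time_s: 32.42
tcp_pos: [525.4, 166.7, 216.9]
tool_rot: [-3.141, 0.0, -1.246]
contact_force: [0.4, -0.4, -0.3]
width: 0.679
gripper_force: 0.0
```

Run:
```python
from ang import *
w=arm.snapshot("wrist")
for h in (0,2.5,4): print(rel(w,h))
s=arm.sense();print(s["time_s"],s["tcp_pos"])
d=[(x["point"],round(x["confidence"],2)) for x in arm.silhouettes(arm.snapshot("scene"),"tee")];print(d)
```

```text
(array([-0.62,  0.14, 59.76]), 100, 0.13, (np.float64(1.169), 16428, np.float64(1.167), 23135))
(array([-0.62,  0.14, 59.76]), 100, 0.13, (np.float64(1.156), 16283, np.float64(1.167), 23135))
(array([-0.62,  0.14, 59.76]), 100, 0.13, (np.float64(1.148), 16211, np.float64(1.167), 23135))
32.475 [525.28611177 166.89806568 216.83997276]
[([345.6, 121.4], 0.62)]
```

```bash
python3 -c "
from rig import arm
print(arm.sign_off())"
```

```text
the job is handed in; nothing more can be done
None
```

I set the tee down on the pan and let it go, turned the zero mark to within about 0.02 rad of the pointer as measured by the wrist camera, and handed the job in at about 32.5 s, with no verdict returned.

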